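# Feel for the catch of a spring-lid parts box

### The arm

A 7-joint arm with a two-finger parallel gripper is mounted at the origin on the work surface. World frame = base frame: x ahead of the robot, y to its left, z up, the work surface at z = 0. Lengths are in m, angles in rad, forces in N, time in s.
With the tool pointing down it reaches from about 0.4 to 0.85 m from the base axis. Payload 10.4 kg.
Tool frame: the origin (TCP) lies midway between the tips of the shut fingers; the grasp point (between the pads) lies 19 mm behind it; z points along the fingers, y is the direction in which the jaws open and shut (so a half turn about z gives the same grasp; the last joint's range is limited). The gripper opens to 85 mm and grips with 20 to 120 N. Pads are 22 mm wide; open, the fingers measure 114 mm over their backs; the gripper's body (76 mm by 85 mm) begins 54 mm behind the grasp point. The pads swing forward as they close: fully open they stand 13 mm farther back than shut.
Start: joints at [1.149, 0.332, -0.065, 1.46, 0.022, 1.35, -0.088], TCP at [0.243, -0.576, 0.199] pointing down, gripper open.
Joint ranges: [-2.6, 2.6], [-0.5, 2.12], [-1.47, 1.34], [0.16, 2.42], [-1.27, 4.41], [0.06, 2.06], [-2.6, 2.6]. Speed limits (rad/s): [2.22, 2.22, 2.79, 2.79, 3.14, 3.14, 3.14].

### API

Orientations are given as a unit quaternion [x, y, z, w].
In Python, from workcell import manip, viewer gives the robot as it stands.
- The arm moves only by the tool move_arm, never from a script. Its argument "deltas" is a list of rows, each a list of 7 numbers: the shift along the tool's x, y, z in m, then the turn, a rotation vector about the tool's x, y, z in degrees, then the opening, from -1 (shut) to 1 (fully open). In form: [[dx, dy, dz, wx, wy, wz, gripper], ...]. A call has 1 to 10 rows; each row shifts and turns the commanded pose from where the row before left it, along the tool's axes as they then stand; what a row does not reach is not made up. A row lasts 1/8 s, in which the tool goes at most 62.5 mm and 10.7 degrees, less where a joint would pass 70% of its speed; a pose out of reach is approached as far as the arm can. A call with a gripper value outside its range is refused whole. The fingers move at their own pace and stop on an object; "force" is the grip in N (left out, the last holds). Time passes only in rows, so rows that do not move let the fingers close. It gives the time, the measured TCP pose, the force and the opening at its end, in the units of the state.
- manip.get_obs(): the state, without advancing time (a new reading comes with each control period).
- viewer.camera(name): name is "side" or "top" or "wrist"; returns (picture, depth): 384x512x3 uint8, red, green, blue; 384x512 float32, m along the optical axis (not along the pixel's ray), 0 where there is no reading.
- viewer.calibration(name): a dict with "fx", "fy", "cx", "cy" (pixels), "R" (3x3) and "t" (3): a world point X has camera coordinates R X + t; the wrist camera has in their place "T_tool_cam" (4x4, takes a point from camera to tool coordinates, whose origin is the TCP and whose axes are the flange's). Camera axes: x right, y down, z forward; pixel columns grow to the right and rows downward; lengths in m; the calibration is good to about 2 mm. A picture is of the moment at which its call begins: read the wrist's pose just before it. calibration takes no time and is no camera call.
- manip.hand_in(): hands the job in, once; it reports no verdict.
The state is a dict: "clock": time; "joint_pos": joint angles; "joint_velocities": joint speeds; "tau": joint torques, N m; "position": TCP position; "ee_rot": TCP orientation; "ft_force": force on the tool from outside, world axes, zero at the start; "torque": the same for the moment, N m; "grip_width": opening from 0.0 (shut) to 1.0 (fully open).
Only numpy, scipy, OpenCV 4.12 (cv2) and the standard library are available. Lean on these libraries where they do the work, as an engineer would, in place of code of your own. Each camera call takes 0.05 s, during which the arm holds its last target.

### The job

One box in the row of parts boxes has its catch on the side towards the robot: open it. Start with a fingertip on the rack's left-hand end block (seen from the robot), run it to the right along the front edge of the row, over the first box and on, until it comes to the notch; then press the key inside the notch down until the lid springs open, and draw the hand clear. Leave the other boxes shut, and do not pick up or shift any of the things lying around.

Things in the scene. Friction and masses are not known exactly. Their poses are not given: they have to be found in the camera images.
- rack: Rack screwed to the bench: five grey spring-lid parts boxes, side by side without gaps on a 6 mm plate between two black end blocks (|y| 140 to 170 mm). Origin: centre of underside, on the bench; x points from front (robot side) to back, y left along the row, z up. Box tops and end blocks are flush at z = 38 mm, the front face is at x = -48 mm, boxes are centred at y = 112, 56, 0, -56, -112 mm.
- edge_left (a point): Left end of the row's front edge: outer top front corner of the left-hand end block, 38 mm above the bench. The plain flat edge, at least 22 mm deep, runs from here to edge_right in front of the lids, broken only by the notch of the one box that faces the robot: any of the four boxes after the leftmost, another each time. The other boxes are turned round, their notches at the back.
- edge_right (a point): Right end of the front edge: outer top front corner of the right-hand end block, 38 mm above the bench.
- box_a: Leftmost box, always turned round (plain edge to the front; its own x points to the robot). Every box is 56 mm wide along the row, 96 mm deep, 32 mm high. Origin: centre of its underside, 6 mm above the bench.
- key (a joint): Key in the notch facing the robot: 0 at rest, 0.36 rad fully down, lets the lid go at about 0.24; springs back. Notch: 38 mm wide, mid-width of its box, 28 mm deep, open to front and top. Key: grey flap 35 mm wide, hinged at the notch's back; its front lip (rack x -46 mm) is 5 mm below the edge, lets go about 10.5 mm below it at some 5 N, and is stopped hard 13 mm below it. Press at x -45 to -38 mm.
- lid (a joint): Lid of the box whose notch faces the robot: 0 shut, 1.75 rad fully open. It springs open by itself in about 1 s once the key lets go (if the hand is above, it leans on the hand and opens fully when the hand leaves); hinged along the back of the box, 74 mm behind the front face, its free edge rises from just behind the notch.
- lid_a (a joint): Lid of a box that is turned round: 0 shut, grows as it opens. To stay shut.
- lid_b (a joint): Lid of a box that is turned round: 0 shut, grows as it opens. To stay shut.
- lid_c (a joint): Lid of a box that is turned round: 0 shut, grows as it opens. To stay shut.
- lid_d (a joint): Lid of a box that is turned round: 0 shut, grows as it opens. To stay shut.
- bottle: Amber dropper bottle with white cap and rubber teat, 33 mm across, 97 mm tall, standing near the back of the rack. Origin: centre of its foot. Leave alone.
- tape: Cream tape measure, 62 x 58 x 28 mm, right of the rack. Origin: centre of its underside. Leave alone.
- phone: White phone lying flat, 142 x 72 x 8 mm, behind the rack. Origin: centre of its underside. Leave alone.
- pen: Blue pen, 123 mm long along its x, 9 mm thick, lying in front of the rack. Origin: its middle, on the bench. Leave alone.
- loupe: Black eye loupe, 34 mm across, 30 mm tall, standing in front of the rack. Origin: centre of its foot. Leave alone.
- knife: Red pocket knife, 90 x 22 x 14 mm, lying in front of the rack. Origin: centre of its underside. Leave alone.
- meter: White handheld meter lying face up, 150 x 74 x 32 mm, left of the rack. Origin: centre of its underside. Leave alone.

How it is judged:
By the outcome, as a careful person would: the job done as asked, in the order asked, and still so for the second after the job is handed in, with the robot touching nothing.
It also fails if it takes over 64 s, if anything falls off the work surface, if the arm or the gripper's body presses on something with over 40 N, if the wrist force passes 120 N, or if a joint passes its speed limit or range.

## Working session

There is one attempt and no reset: what is moved stays moved. The work goes in short steps, Python scripts to look and compute and a tool call to move; the robot and the scene stay as the last step left them, time stands still between calls to the robot, and variables do not carry over. Pictures are saved under pics/ and viewed, and the job is handed in when it is done.

Besides the shell and the picture viewer there is one more tool, called after ">>>" as name([rows], argument=value, ...), one row to a line, values as JSON. move_arm: Moves the arm, as the interface text tells. Its arguments: {"type":"object","properties":{"deltas":{"type":"array"},"force":{"type":"number"}},"required":["deltas"]}

```bash
mkdir -p pics; ls
cat > h.py <<'E'
from workcell import manip, viewer
import numpy as np, cv2
from scipy.spatial.transform import Rotation as Ro
def snap(n,f):
    p,d=viewer.camera(n); cv2.imwrite('pics/'+f+'.png',p[:,:,::-1]); np.savez('pics/'+f+'.npz',p=p,d=d); return p,d
def pt(n,u,v,z):
    c=viewer.calibration(n); R=np.array(c['R']);t=np.array(c['t'])
    r=R.T@np.array([(u-c['cx'])/c['fx'],(v-c['cy'])/c['fy'],1]); o=-R.T@t
    return o+r*(z-o[2])/r[2]
E
python3 - <<'E'
from h import *
o=manip.get_obs(); print(o)
for n in('top','side'): snap(n,n+'1'); print(viewer.calibration(n))
E
```

```text
pics
{'clock': 0.0, 'joint_pos': array([ 1.14939694,  0.33289072, -0.06470492,  1.46094158,  0.02157294,
        1.34988886, -0.08850545]), 'joint_velocities': array([-3.76282614e-05,  1.10399980e-03,  1.76192402e-03,  6.44435257e-04,
       -7.47246908e-04,  1.53761320e-03,  5.22293860e-04]), 'tau': array([-4.16927487e-04, -6.25436425e+01,  4.91284614e-02, -3.91596615e+01,
        1.63205015e-02,  9.94321425e-03, -1.88259759e-05]), 'position': array([ 0.24253711, -0.57556555,  0.19810407]), 'ee_rot': array([ 9.80184001e-01,  1.98087887e-01, -1.60567507e-04, -6.98975361e-04]), 'ft_force': array([-0.21901469, -0.03533102,  0.24138266]), 'torque': array([ 0.01490569, -0.06295115,  0.00958914]), 'grip_width': 0.9954821085155503}
{'fx': 379.3358674824107, 'fy': 379.3358674824107, 'cx': 258.11563479893334, 'cy': 188.6407629434655, 'R': array([[ 0.02813689, -0.99959676, -0.00382543],
       [-0.98131013, -0.02689295, -0.1905445 ],
       [ 0.19036479,  0.00911526, -0.98167111]]), 't': array([0.00403745, 0.56283817, 0.70351464])}
{'fx': 420.93905813466245, 'fy': 420.93905813466245, 'cx': 258.246458803226, 'cy': 192.9067956902539, 'R': array([[-0.99372369, -0.11185558,  0.00125135],
       [-0.08288955,  0.72878577, -0.67970628],
       [ 0.07511698, -0.67554395, -0.73348334]]), 't': array([0.55456305, 0.05969615, 0.80298715])}
```

View pics/top1.png

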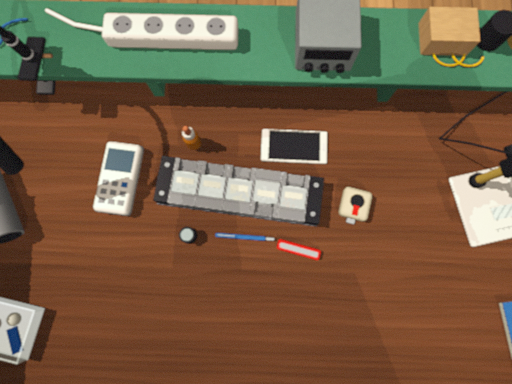

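View pics/side1.png

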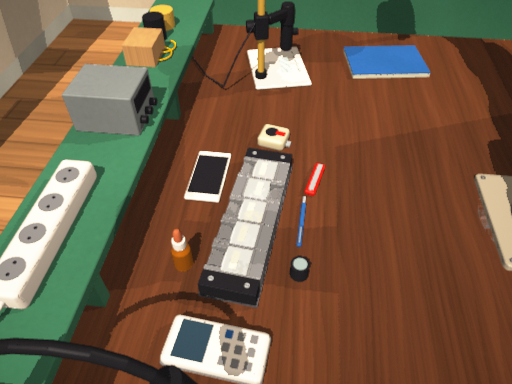

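The top view shows the rack from about (155,200) to (325,220), with the robot side facing down in the picture. The loupe, pen and knife lie in front of it. I'll zoom in next.

Run:
```python
from h import *
p=np.load('pics/top1.npz')['p'][:,:,::-1]
cv2.imwrite('pics/ztop.png',cv2.resize(p[145:245,145:345],None,fx=4,fy=4,interpolation=cv2.INTER_CUBIC))
p=np.load('pics/side1.npz')['p'][:,:,::-1]
cv2.imwrite('pics/zside.png',cv2.resize(p[140:310,190:330],None,fx=3.5,fy=3.5,interpolation=cv2.INTER_CUBIC))
```

```text
(no output)
```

View pics/ztop.png

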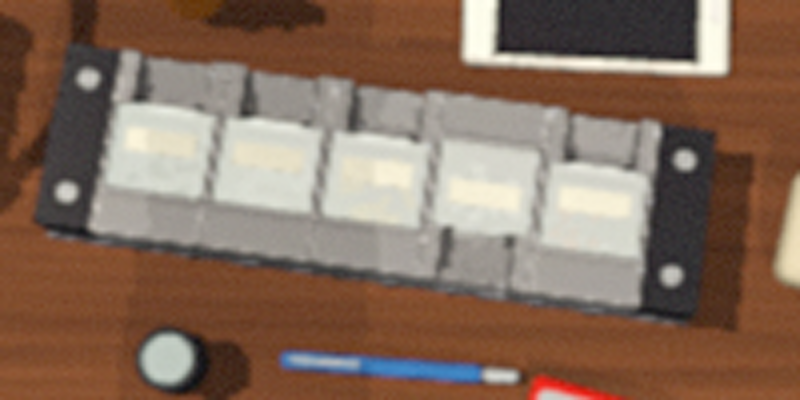

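View pics/zside.png

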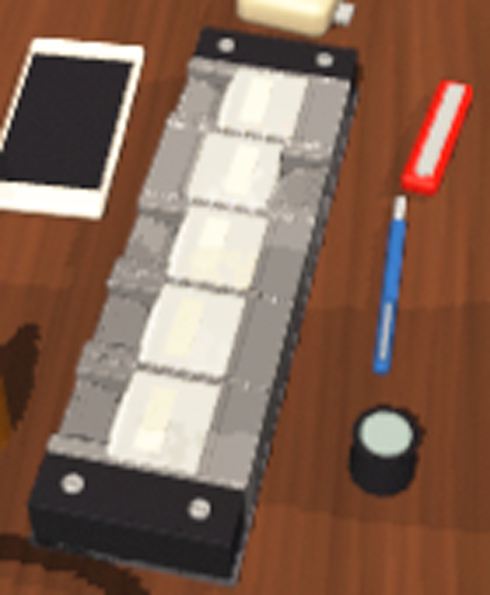

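Run:
```python
from h import *
c=viewer.calibration('top');print('cam',-c['R'].T@c['t'])
z=np.array([(90,232),(640,305),(660,122),(120,50),(37,222),(690,318),(715,130),(70,45)],float)
m=np.array([(-48,140),(-48,-140),(48,-140),(48,140),(-48,170),(-48,-170),(48,-170),(48,170)])/1000
w=np.array([pt('top',a/4+145-.375,b/4+145-.375,.038)[:2] for a,b in z])
print(w.round(4))
# rigid fit
def fit(m,w):
    mc,wc=m.mean(0),w.mean(0);H=(m-mc).T@(w-wc);U,S,V=np.linalg.svd(H);R=V.T@U.T;return R,wc-R@mc
R,t=fit(m,w);print(np.degrees(np.arctan2(R[1,0],R[0,0])),t,((m@R.T+t-w)*1000).round(1))
# depth-based check
f=np.load('pics/top1.npz');d=f['d'];Rm,tt=c['R'],c['t']
vv,uu=np.mgrid[0:384,0:512];P=np.stack([(uu-c['cx'])/c['fx']*d,(vv-c['cy'])/c['fy']*d,d],-1)
W=(P-tt)@Rm
s=(slice(145,235),slice(145,335));M=(W[s][...,2]>.03)&(W[s][...,2]<.05)
print('z med',np.median(W[s][...,2][M]))
n,l,st,ce=cv2.connectedComponentsWithStats(M.astype(np.uint8));i=1+st[1:,4].argmax()
q=W[s][l==i][:,:2];r=cv2.minAreaRect((q*1000).astype(np.float32));print(r)
# side: corners of top black blocks
zs=np.array([(245,492),(358,50),(205,32),(35,480)],float)
ms=np.array([(-48,170),(-48,-170),(48,-170),(48,170)])/1000
ws=np.array([pt('side',a/3.5+190-.36,b/3.5+140-.36,.038)[:2] for a,b in zs]);print(ws.round(4))
R2,t2=fit(ms,ws);print(np.degrees(np.arctan2(R2[1,0],R2[0,0])),t2,((ms@R2.T+t2-ws)*1000).round(1))
# obstacles heights in front
for n,a in dict(loupe=(188,235),pen=(245,237),knife=(299,250),tape=(355,204),bottle=(190,137),meter=(119,178)).items(): print(n,W[a[1],a[0]].round(3))
```

```text
cam [0.41828078 0.01275948 0.79788116]
[[ 0.5317  0.2035]
 [ 0.5023 -0.0753]
 [ 0.5968 -0.0851]
 [ 0.6275  0.1949]
 [ 0.5361  0.2308]
 [ 0.4965 -0.1004]
 [ 0.5934 -0.1133]
 [ 0.6295  0.2211]]
-6.327368815075323 [0.56422156 0.05951432] [[ 0.2  0.5]
 [-1.2  1. ]
 [-0.3  0.2]
 [-0.1 -1.6]
 [-0.8  3. ]
 [ 1.3 -3.8]
 [-0.2 -1.4]
 [ 1.2  2.1]]
z med 0.03775457025951354
((564.977294921875, 59.031150817871094), (340.6175537109375, 96.8014144897461), 83.6217269897461)
[[ 0.5326  0.2064]
 [ 0.4986 -0.1017]
 [ 0.5916 -0.1075]
 [ 0.6296  0.211 ]]
-6.069500197221989 [0.56311723 0.05204271] [[  0.7  19.8]
 [ -1.2 -10.2]
 [  1.3 -14.6]
 [ -0.8   5. ]]
loupe [0.468 0.158 0.031]
pen [0.469 0.044 0.01 ]
knife [ 0.445 -0.067  0.015]
tape [ 0.541 -0.179  0.029]
bottle [0.662 0.159 0.069]
meter [0.582 0.31  0.029]
```

The notch is on the fourth box (rack y = -56 mm), and both views agree. The rack is at about (0.5645, 0.0593) with yaw -6.35°. I'll shut the fingers, align the tool with the rack, and travel to the left end block.

>>> move_arm([
  [0,0,0,0,0,9.7,-1],
  [0.01,0,0,0,0,9.7,-1],
  [0.02,0,0,0,0,9.8,-1],
  [0.02,-0.03,0,0,0,0,-1],
  [0.02,-0.045,0,0,0,0,-1],
  [0.02,-0.05,0,0,0,0,-1],
  [0.015,-0.05,0,0,0,0,-1],
  [0.01,-0.05,0,0,0,0,-1],
  [0.01,-0.05,0,0,0,0,-1],
  [0.01,-0.05,0,0,0,0,-1],
], force=60)

```text
clock: 1.35
position: [0.4129, -0.2593, 0.1987]
ee_rot: [0.998, -0.055, -0.0, 0.0]
ft_force: [0.4, -0.4, -0.1]
grip_width: 0.002
```

>>> move_arm([
  [0.01,-0.05,0,0,0,0,-1],
  [0.01,-0.05,0,0,0,0,-1],
  [0.01,-0.05,0,0,0,0,-1],
  [0.01,-0.05,0,0,0,0,-1],
  [0.01,-0.05,0,0,0,0,-1],
  [0.01,-0.05,0,0,0,0,-1],
  [0.01,-0.05,0,0,0,0,-1],
  [0,-0.05,0,0,0,0,-1],
  [0,-0.04,0,0,0,0,-1],
  [0,-0.03,0,0,0,0,-1],
])

```text
clock: 2.6
position: [0.5339, 0.2002, 0.1985]
ee_rot: [0.999, -0.055, -0.0, -0.0]
ft_force: [0.9, -0.4, 0.8]
grip_width: 0.003
```

```bash
cat >> h.py <<'E'
C=np.array([.5645,.0593]);YAW=np.radians(-6.35)
def st(msg=''):
    o=manip.get_obs();p=o['position'];R=Ro.from_quat(o['ee_rot']).as_matrix()
    c,s=np.cos(YAW),np.sin(YAW);q=np.array([[c,s],[-s,c]])@(p[:2]-C)
    Rr=Ro.from_euler('z',-YAW).as_matrix()@R
    print(msg,'t',round(o['clock'],2),'rack xyz mm',(np.r_[q,p[2]]*1000).round(1),'toolx',Rr[:,0].round(3),'toolz',Rr[:,2].round(3),'F',o['ft_force'].round(1),'g',round(o['grip_width'],2),'q',o['joint_pos'].round(2))
    return o
E
python3 - <<'E'
from h import *
st(); snap('wrist','w1')
E
```

```text
t 2.6 rack xyz mm [-46.  136.7 198.5] toolx [ 1.     0.001 -0.001] toolz [-0.001  0.    -1.   ] F [ 0.9 -0.4  0.8] g 0.0 q [ 0.11  0.28 -0.66  1.58  0.17  1.34 -2.25]
```

View pics/w1.png

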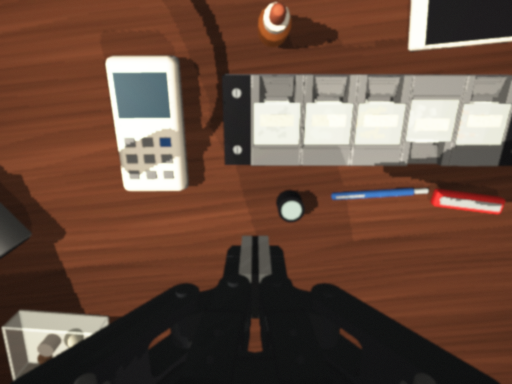

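The wrist view shows the rack level in the picture. The left block's front corner is at about (224,165), and the notch is visible near (470,155). The fingertips look narrow, at about (256,240). I'll refine the pose from this view.

Run:
```python
from h import *
o=st();c=viewer.calibration('wrist');T=np.array(c['T_tool_cam']);print(T.round(3),c['fx'])
R=Ro.from_quat(o['ee_rot']).as_matrix();p=o['position']
cs,s=np.cos(YAW),np.sin(YAW)
def wp(u,v,z=.038):
    r=R@T[:3,:3]@np.array([(u-c['cx'])/c['fx'],(v-c['cy'])/c['fy'],1]);q=p+R@T[:3,3]
    w=q+r*(z-q[2])/r[2];return (np.array([[cs,s],[-s,cs]])@(w[:2]-C)*1000).round(1)
for a in [(224,165),(252,165),(224,75),(252,75),(440,165),(440,145),(405,165)]: print(a,wp(*a))
im=np.load('pics/w1.npz')['p'][:,:,::-1]
cv2.imwrite('pics/zw1.png',cv2.resize(im[60:260,205:512],None,fx=2.6,fy=2.6,interpolation=cv2.INTER_CUBIC))
```

```text
t 2.65 rack xyz mm [-47.1 140.6 198.5] toolx [ 1.     0.005 -0.001] toolz [-0.001  0.002 -1.   ] F [-1.9  2.4 -1.5] g 0.0 q [ 0.11  0.28 -0.66  1.58  0.17  1.34 -2.25]
[[-0.001 -0.948 -0.319  0.083]
 [ 1.    -0.001 -0.001 -0.001]
 [ 0.001 -0.319  0.948 -0.173]
 [ 0.     0.     0.     1.   ]] 304.2029860946037
(224, 165) [-47.6 176.4]
(252, 165) [-47.5 144.9]
(224, 75) [ 47.3 173.7]
(252, 75) [ 47.4 145. ]
(440, 165) [-46.5 -66.5]
(440, 145) [-23.9 -62. ]
(405, 165) [-46.7 -27.2]
```

View pics/zw1.png

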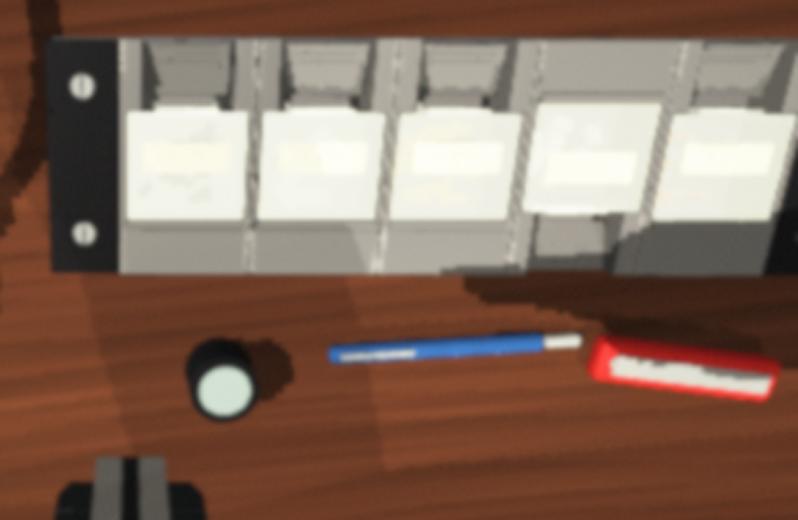

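>>> move_arm([
  [0.012,-0.014,0.02,0,0,0,-1],
  [0,0,0.04,0,0,0,-1],
  [0,0,0.04,0,0,0,-1],
  [0,0,0.03,0,0,0,-1],
  [0,0,0,0,7,0,-1],
  [0,0,0,0,7,0,-1],
  [0,0,0,0,6,0,-1],
  [0,0,0,0,0,0,-1],
  [0,0,0,0,0,0,-1],
])

```text
clock: 3.78
position: [0.5483, 0.2107, 0.0693]
ee_rot: [0.983, -0.056, 0.173, 0.01]
ft_force: [0.3, -0.8, 0.9]
grip_width: 0.003
```

Run:
```python
from h import *
st(); p,d=snap('side','s2'); cv2.imwrite('pics/zs2.png',cv2.resize(p[170:330,150:350,::-1],None,fx=3.7,fy=3.7,interpolation=cv2.INTER_CUBIC)); st()
```

```text
t 3.77 rack xyz mm [-32.8 148.7  69.3] toolx [ 0.94  -0.002  0.341] toolz [ 0.341 -0.    -0.94 ] F [ 0.3 -0.8  0.9] g 0.0 q [-0.11  0.2  -0.51  1.99  0.48  0.76 -2.6 ]
 t 3.83 rack xyz mm [-32.5 148.6  69.2] toolx [ 0.94  -0.003  0.341] toolz [ 0.341 -0.    -0.94 ] F [ 0.2  0.6 -0.2] g -0.0 q [-0.11  0.2  -0.51  1.99  0.48  0.76 -2.6 ]
```

View pics/zs2.png

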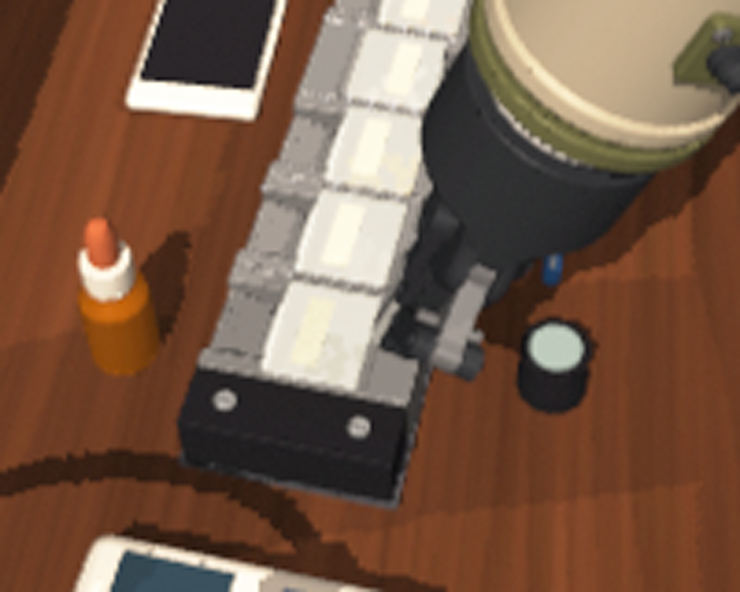

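At this pose joint 7 is at its limit (-2.60). A half turn about the tool axis gives the same fingertip pose and brings joint 7 to about +0.54, so I'll do that now.

>>> move_arm([
  [0,0,-0.02,0,0,-5,-1],
  [0,0,0,0,0,-10,-1],
  [0,0,0,0,0,-10,-1],
  [0,0,0,0,0,-10,-1],
  [0,0,0,0,0,-10,-1],
  [0,0,0,0,0,-10,-1],
  [0,0,0,0,0,-10,-1],
  [0,0,0,0,0,-10,-1],
  [0,0,0,0,0,-10,-1],
  [0,0,0,0,0,-10,-1],
])

```text
clock: 5.08
position: [0.542, 0.211, 0.0878]
ee_rot: [0.704, 0.689, 0.109, 0.134]
ft_force: [-0.4, 0.5, -0.3]
grip_width: -0.0
```

>>> move_arm([
  [0,0,0,0,0,-10,-1],
  [0,0,0,0,0,-10,-1],
  [0,0,0,0,0,-10,-1],
  [0,0,0,0,0,-10,-1],
  [0,0,0,0,0,-10,-1],
  [0,0,0,0,0,-10,-1],
  [0,0,0,0,0,-10,-1],
  [0,0,0,0,0,-10,-1],
  [0,0,0,0,0,-5,-1],
  [0,0,0,0,0,0,-1],
])

```text
clock: 6.32
position: [0.5419, 0.2109, 0.0878]
ee_rot: [0.056, 0.983, -0.009, 0.173]
ft_force: [-0.3, 0.9, 0.3]
grip_width: 0.0
```

Run:
```python
from h import *
st(); p,d=snap('side','s3'); cv2.imwrite('pics/zs3.png',cv2.resize(p[170:330,150:350,::-1],None,fx=3.7,fy=3.7,interpolation=cv2.INTER_CUBIC)); st()
```

```text
t 6.33 rack xyz mm [-39.3 148.2  87.8] toolx [-0.94   0.004 -0.341] toolz [ 0.341  0.    -0.94 ] F [-0.3  0.9  0.3] g 0.0 q [ 0.2   0.22 -0.86  1.97  0.55  0.83  0.5 ]
 t 6.38 rack xyz mm [-39.4 148.3  87.8] toolx [-0.94   0.005 -0.341] toolz [ 0.341  0.    -0.94 ] F [ 0.4  0.2 -0.1] g -0.0 q [ 0.2   0.22 -0.85  1.97  0.55  0.83  0.5 ]
```

View pics/zs3.png

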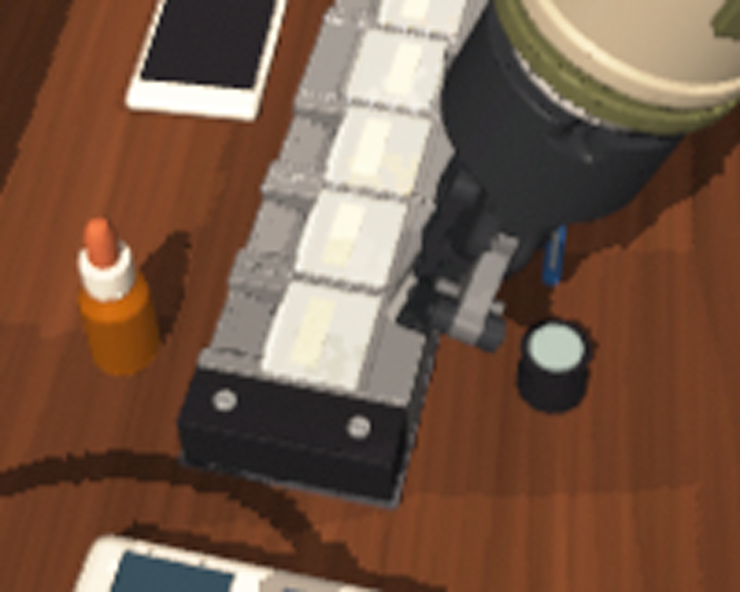

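>>> move_arm([
  [0.004,0.0035,0.014,0,0,0,-1],
  [0.004,0.0035,0.014,0,0,0,-1],
  [0.003,0,0.011,0,0,0,-1],
  [0,0,0,0,0,0,-1],
  [0,0,0,0,0,0,-1],
])

```text
clock: 7.0
position: [0.545, 0.2183, 0.0477]
ee_rot: [0.055, 0.983, -0.009, 0.174]
ft_force: [-0.5, -0.0, -0.1]
grip_width: -0.006
```

Run:
```python
from h import *
st()
```

```text
t 7.0 rack xyz mm [-37.  155.9  47.7] toolx [-0.94   0.001 -0.342] toolz [ 0.342  0.    -0.94 ] F [-0.5 -0.  -0.1] g -0.01 q [ 0.14  0.3  -0.82  1.99  0.66  0.78  0.39]
```

>>> move_arm([
  [0.0003,0,0.0009,0,0,0,-1],
  [0.0003,0,0.0009,0,0,0,-1],
  [0,0,0,0,0,0,-1],
])

```text
clock: 7.38
position: [0.5448, 0.2182, 0.0454]
ee_rot: [0.055, 0.983, -0.01, 0.173]
ft_force: [-0.2, -0.4, -0.4]
grip_width: -0.0
```

>>> move_arm([
  [0.0003,0,0.0009,0,0,0,-1],
  [0,0,0,0,0,0,-1],
])

```text
clock: 7.62
position: [0.5447, 0.2182, 0.0444]
ee_rot: [0.055, 0.983, -0.01, 0.173]
ft_force: [-0.0, 0.6, -0.4]
grip_width: -0.002
```

Run:
```python
from h import *
st()
```

```text
t 7.62 rack xyz mm [-37.2 155.7  44.4] toolx [-0.94  -0.    -0.342] toolz [ 0.342 -0.    -0.94 ] F [-0.   0.6 -0.4] g -0.0 q [ 0.13  0.3  -0.81  2.    0.67  0.78  0.38]
```

Now at z 44.4 with no contact. I'll keep lowering in about 1 mm steps.

>>> move_arm([
  [0.0003,0,0.0009,0,0,0,-1],
  [0,0,0,0,0,0,-1],
])

```text
clock: 7.88
position: [0.5448, 0.2182, 0.0434]
ee_rot: [0.055, 0.983, -0.01, 0.173]
ft_force: [-0.8, 0.1, -0.2]
grip_width: -0.001
```

>>> move_arm([
  [0.0003,0,0.0009,0,0,0,-1],
  [0,0,0,0,0,0,-1],
])

```text
clock: 8.12
position: [0.5448, 0.2182, 0.0425]
ee_rot: [0.055, 0.983, -0.01, 0.173]
ft_force: [-0.0, -0.8, -0.4]
grip_width: -0.0
```

>>> move_arm([
  [0.0003,0,0.0009,0,0,0,-1],
  [0,0,0,0,0,0,-1],
])

```text
clock: 8.38
position: [0.5448, 0.2182, 0.0415]
ee_rot: [0.055, 0.983, -0.01, 0.173]
ft_force: [0.6, -0.6, -0.3]
grip_width: -0.001
```

>>> move_arm([
  [0.0003,0,0.0009,0,0,0,-1],
  [0,0,0,0,0,0,-1],
])

```text
clock: 8.62
position: [0.5449, 0.2182, 0.0405]
ee_rot: [0.055, 0.983, -0.01, 0.173]
ft_force: [0.6, -0.5, 0.0]
grip_width: -0.002
```

>>> move_arm([
  [0.0003,0,0.0009,0,0,0,-1],
  [0,0,0,0,0,0,-1],
])

```text
clock: 8.88
position: [0.5449, 0.2182, 0.0396]
ee_rot: [0.055, 0.983, -0.01, 0.173]
ft_force: [-0.3, 0.3, -0.2]
grip_width: -0.0
```

>>> move_arm([
  [0.0003,0,0.0009,0,0,0,-1],
  [0,0,0,0,0,0,-1],
])

```text
clock: 9.12
position: [0.5449, 0.2182, 0.0387]
ee_rot: [0.055, 0.983, -0.01, 0.173]
ft_force: [-0.3, -0.5, -0.4]
grip_width: 0.002
```

>>> move_arm([
  [0.0003,0,0.0009,0,0,0,-1],
  [0,0,0,0,0,0,-1],
])

```text
clock: 9.38
position: [0.5449, 0.2181, 0.0377]
ee_rot: [0.055, 0.983, -0.01, 0.173]
ft_force: [0.2, 0.1, -0.1]
grip_width: -0.003
```

Run:
```python
from h import *
st()
```

```text
t 9.38 rack xyz mm [-37.  155.7  37.7] toolx [-0.94  -0.    -0.342] toolz [ 0.342 -0.    -0.94 ] F [ 0.2  0.1 -0.1] g -0.0 q [ 0.13  0.31 -0.8   2.    0.68  0.77  0.37]
```

>>> move_arm([
  [0.0003,0,0.0009,0,0,0,-1],
  [0,0,0,0,0,0,-1],
])

```text
clock: 9.62
position: [0.545, 0.2182, 0.0368]
ee_rot: [0.055, 0.983, -0.01, 0.173]
ft_force: [0.6, 0.1, 0.4]
grip_width: -0.002
```

Run:
```python
from h import *
st(); p,d=snap('side','s4'); cv2.imwrite('pics/zs4.png',cv2.resize(p[200:300,190:310,::-1],None,fx=6,fy=6,interpolation=cv2.INTER_CUBIC)); st()
```

```text
t 9.62 rack xyz mm [-37.  155.7  36.8] toolx [-0.94  -0.    -0.342] toolz [ 0.342 -0.    -0.94 ] F [0.6 0.1 0.4] g -0.0 q [ 0.12  0.31 -0.8   2.    0.69  0.77  0.37]
 t 9.68 rack xyz mm [-37.  155.8  36.8] toolx [-0.94  -0.    -0.342] toolz [ 0.342 -0.    -0.94 ] F [ 0.6  0.7 -0.3] g 0.0 q [ 0.12  0.31 -0.8   2.    0.69  0.77  0.37]
```

View pics/zs4.png

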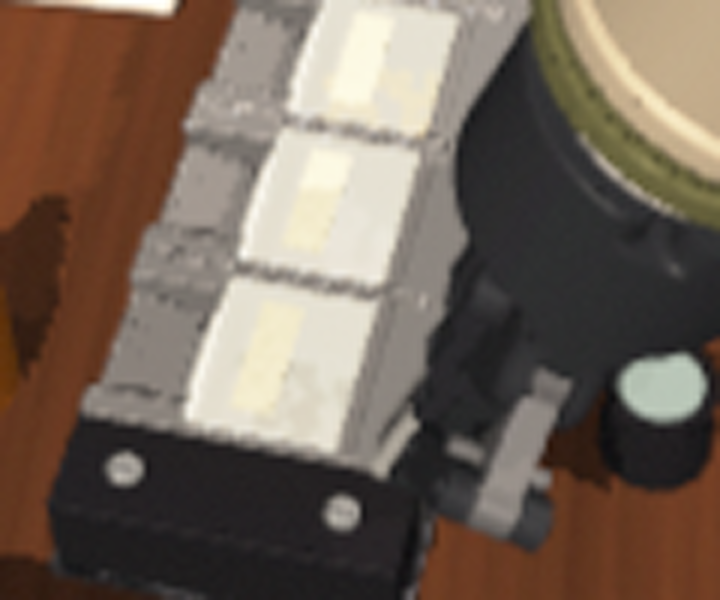

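Run:
```python
from h import *
c=viewer.calibration('side');R=c['R'];t=c['t']
o=manip.get_obs();Rt=Ro.from_quat(o['ee_rot']).as_matrix()
f=np.load('pics/s4.npz')
for q in [(0,0,0),(.011,0,0),(-.011,0,0),(0,.01,0),(0,.01,-.02),(0,0,-.04)]:
    X=R@(o['position']+Rt@np.array(q))+t; u=c['fx']*X[0]/X[2]+c['cx'];v=c['fy']*X[1]/X[2]+c['cy'];print(q,(u-190)*6,(v-200)*6)
d=f['d'];vv,uu=np.mgrid[0:384,0:512];P=np.stack([(uu-c['cx'])/c['fx']*d,(vv-c['cy'])/c['fy']*d,d],-1);W=(P-t)@R
cs,s=np.cos(YAW),np.sin(YAW)
for v in range(264,286,2):
    print(v,[ (lambda w:(int((cs*(w[0]-C[0])+s*(w[1]-C[1]))*1e3),int((-s*(w[0]-C[0])+cs*(w[1]-C[1]))*1e3),int(w[2]*1e3)))(W[v,u]) for u in range(246,268,2)])
```

```text
(0, 0, 0) 366.57839150203455 517.6752331376632
(0.011, 0, 0) 404.597114903228 532.6305582498304
(-0.011, 0, 0) 328.4213041853579 502.6654801764071
(0, 0.01, 0) 357.7274667145495 550.5282348515196
(0, 0.01, -0.02) 382.6339474546398 518.6477909739216
(0, 0, -0.04) 417.4375504338624 451.5790752000421
264 [(-19, 119, 40), (-22, 118, 40), (-26, 118, 41), (-28, 115, 37), (-32, 115, 38), (-35, 114, 37), (-47, 150, 96), (-52, 163, 117), (-56, 167, 125), (-60, 172, 132), (-63, 171, 133)]
266 [(-20, 122, 39), (-23, 121, 39), (-27, 121, 40), (-30, 120, 40), (-33, 119, 39), (-36, 119, 41), (-48, 155, 98), (-53, 166, 117), (-57, 169, 123), (-60, 170, 124), (-61, 164, 117)]
268 [(-21, 125, 38), (-24, 124, 38), (-27, 125, 40), (-30, 123, 39), (-34, 122, 39), (-44, 154, 89), (-49, 161, 102), (-54, 169, 117), (-56, 168, 116), (-60, 170, 120), (-62, 169, 120)]
270 [(-22, 129, 39), (-25, 129, 39), (-28, 127, 38), (-31, 126, 37), (-40, 151, 79), (-45, 159, 93), (-49, 161, 97), (-55, 176, 123), (-57, 169, 112), (-61, 174, 121), (-63, 174, 122)]
272 [(-23, 133, 38), (-26, 133, 40), (-29, 132, 40), (-32, 1
[... 537 characters left out ...]
32, 143, 39), (-35, 142, 39), (-43, 160, 71), (-47, 168, 85), (-55, 190, 123), (-59, 195, 133), (-64, 203, 147), (-67, 207, 156), (-70, 209, 159)]
280 [(-26, 147, 39), (-30, 147, 40), (-33, 147, 40), (-36, 145, 38), (-39, 144, 39), (-48, 169, 81), (-51, 168, 82), (-61, 201, 138), (-65, 210, 154), (-68, 212, 158), (-71, 212, 160)]
282 [(-27, 150, 38), (-30, 149, 36), (-33, 150, 40), (-37, 150, 40), (-39, 147, 37), (-42, 146, 36), (-46, 147, 39), (-62, 205, 140), (-66, 211, 151), (-69, 215, 158), (-72, 215, 159)]
284 [(-28, 155, 39), (-31, 154, 39), (-34, 152, 37), (-37, 152, 38), (-40, 152, 39), (-43, 151, 38), (-46, 150, 38), (-47, 139, 21), (-67, 215, 154), (-69, 216, 155), (-72, 216, 156)]
```

Run:
```python
from h import *
c=viewer.calibration('wrist');T=np.array(c['T_tool_cam'])
d=np.load('pics/w1.npz')['d']
for v in range(222,300,6):
  print(v,[tuple((T@np.array([(u-c['cx'])/c['fx']*d[v,u],(v-c['cy'])/c['fy']*d[v,u],d[v,u],1]))[:3].__mul__(1000).round().astype(int)) for u in (236,244,250,256,262,268,276)])
st();p,d=snap('wrist','w2');p,d=snap('top','t2')
cv2.imwrite('pics/zt2.png',cv2.resize(p[130:260,130:350,::-1],None,fx=3.6,fy=3.6,interpolation=cv2.INTER_CUBIC))
```

```text
222 [(np.int64(-89), np.int64(-25), np.int64(201)), (np.int64(-88), np.int64(-14), np.int64(199)), (np.int64(-89), np.int64(-6), np.int64(200)), (np.int64(-89), np.int64(2), np.int64(200)), (np.int64(-89), np.int64(10), np.int64(202)), (np.int64(-90), np.int64(18), np.int64(202)), (np.int64(-90), np.int64(29), np.int64(202))]
228 [(np.int64(-99), np.int64(-25), np.int64(202)), (np.int64(-99), np.int64(-14), np.int64(203)), (np.int64(-98), np.int64(-6), np.int64(202)), (np.int64(-98), np.int64(2), np.int64(201)), (np.int64(-98), np.int64(10), np.int64(202)), (np.int64(82), np.int64(1), np.int64(-173)), (np.int64(-98), np.int64(29), np.int64(200))]
234 [(np.int64(-107), np.int64(-25), np.int64(201)), (np.int64(-108), np.int64(-14), np.int64(202)), (np.int64(-107), np.int64(-6), np.int64(200)), (np.int64(-108), np.int64(2), np.int64(202)), (np.int64(-107), np.int64(10), np.int64(202)), (np.int64(-107), np.int64(19), np.int64(201)), (np.int64(-107), np.int64(29), np.int64(201))]
240 [(np.int64(-116), np.int64(-25), np.int64(200)), (np.int64(12), np.int64(-5), np.int64(-40)), (np.int64(11
[... 2516 characters left out ...]
np.int64(7), np.int64(-1), np.int64(-71)), (np.int64(4), np.int64(1), np.int64(-67)), (np.int64(12), np.int64(3), np.int64(-79)), (np.int64(12), np.int64(5), np.int64(-79)), (np.int64(12), np.int64(8), np.int64(-79))]
294 [(np.int64(12), np.int64(-6), np.int64(-82)), (np.int64(12), np.int64(-3), np.int64(-81)), (np.int64(7), np.int64(-1), np.int64(-75)), (np.int64(1), np.int64(1), np.int64(-67)), (np.int64(12), np.int64(3), np.int64(-82)), (np.int64(12), np.int64(5), np.int64(-82)), (np.int64(12), np.int64(8), np.int64(-82))]
 t 9.68 rack xyz mm [-37.  155.8  36.8] toolx [-0.94  -0.    -0.342] toolz [ 0.342 -0.    -0.94 ] F [ 0.6  0.7 -0.3] g 0.0 q [ 0.12  0.31 -0.8   2.    0.69  0.77  0.37]
```

View pics/w2.png

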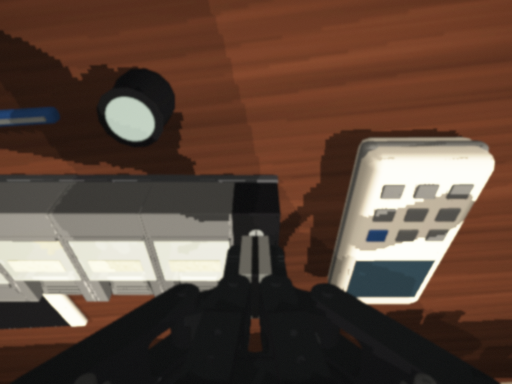

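View pics/zt2.png

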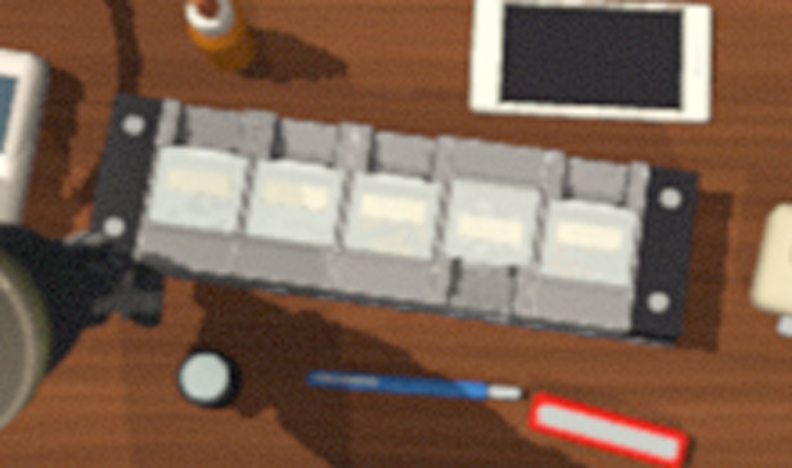

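Depth from both the side and wrist cameras puts the real fingertips about 36 mm behind the reported TCP. The tip is flat, ±11 mm in tool x. So the tip is still about 29 mm above the block and slightly in front of it. I'll correct by the measured geometry and feel for contact.

>>> move_arm([
  [-0.003,0,0.008,0,0,0,-1],
  [-0.003,0,0.008,0,0,0,-1],
  [0,0,0.008,0,0,0,-1],
  [0,0,0.004,0,0,0,-1],
  [0,0,0,0,0,0,-1],
  [0,0,0,0,0,0,-1],
])

```text
clock: 10.52
position: [0.5601, 0.2167, 0.0128]
ee_rot: [0.054, 0.983, -0.01, 0.173]
ft_force: [-0.5, 0.0, -0.4]
grip_width: 0.003
```

Run:
```python
from h import *
st();c=viewer.calibration('side');R=c['R'];t=c['t']
p,d=snap('side','s5'); cv2.imwrite('pics/zs5.png',cv2.resize(p[220:310,190:310,::-1],None,fx=6,fy=6,interpolation=cv2.INTER_CUBIC))
vv,uu=np.mgrid[0:384,0:512];P=np.stack([(uu-c['cx'])/c['fx']*d,(vv-c['cy'])/c['fy']*d,d],-1);W=(P-t)@R
cs,s=np.cos(YAW),np.sin(YAW)
for v in range(276,296,2):
    print(v,[ (lambda w:(int((cs*(w[0]-C[0])+s*(w[1]-C[1]))*1e3),int((-s*(w[0]-C[0])+cs*(w[1]-C[1]))*1e3),int(w[2]*1e3)))(W[v,u]) for u in range(238,264,2)])
```

```text
t 10.53 rack xyz mm [-21.8 155.9  12.8] toolx [-0.94  -0.    -0.342] toolz [ 0.342  0.    -0.94 ] F [-0.5  0.  -0.4] g 0.0 q [ 0.1   0.38 -0.76  1.99  0.76  0.74  0.32]
276 [(-12, 142, 37), (-15, 143, 41), (-18, 141, 38), (-21, 141, 39), (-29, 155, 64), (-34, 162, 76), (-39, 170, 91), (-42, 168, 89), (-45, 172, 96), (-48, 171, 96), (-51, 169, 94), (-53, 167, 92), (-62, 194, 137)]
278 [(-13, 147, 40), (-16, 145, 38), (-19, 145, 38), (-25, 154, 55), (-30, 161, 68), (-34, 162, 70), (-42, 181, 104), (-44, 178, 101), (-47, 177, 99), (-49, 174, 96), (-52, 173, 95), (-54, 171, 93), (-63, 198, 139)]
280 [(-14, 150, 39), (-17, 149, 38), (-20, 149, 39), (-26, 160, 59), (-30, 160, 61), (-39, 181, 98), (-43, 186, 107), (-47, 190, 116), (-52, 199, 132), (-54, 197, 129), (-53, 177, 96), (-60, 197, 132), (-64, 202, 140)]
282 [(-15, 154, 39), (-18, 153, 39), (-21, 153, 39), (-27, 161, 56), (-30, 162, 57), (-39, 183, 96), (-44, 191, 110), (-49, 197, 122), (-52, 200, 128), (-55, 199, 128), (-57, 198, 127), (-61, 202, 134), (-64, 202, 136)]
284 [(-16, 158, 40), (-18, 155, 37), (-22, 156, 38), (-27, 162
[... 555 characters left out ...]
211, 133), (-63, 210, 132), (-65, 209, 132)]
290 [(-18, 168, 40), (-21, 167, 39), (-24, 166, 39), (-28, 166, 39), (-31, 165, 39), (-33, 163, 37), (-49, 210, 122), (-53, 216, 134), (-56, 215, 133), (-58, 213, 132), (-61, 213, 133), (-63, 212, 132), (-66, 212, 133)]
292 [(-19, 170, 37), (-22, 171, 40), (-25, 169, 38), (-28, 168, 37), (-32, 170, 41), (-34, 167, 38), (-37, 166, 36), (-53, 216, 129), (-56, 216, 130), (-59, 216, 131), (-61, 216, 132), (-64, 215, 132), (-66, 213, 129)]
294 [(-19, 170, 31), (-22, 170, 32), (-25, 171, 35), (-28, 170, 34), (-32, 170, 36), (-35, 170, 36), (-38, 170, 38), (-41, 169, 38), (-44, 168, 37), (-59, 216, 126), (-62, 216, 128), (-64, 215, 127), (-67, 215, 128)]
```

View pics/zs5.png

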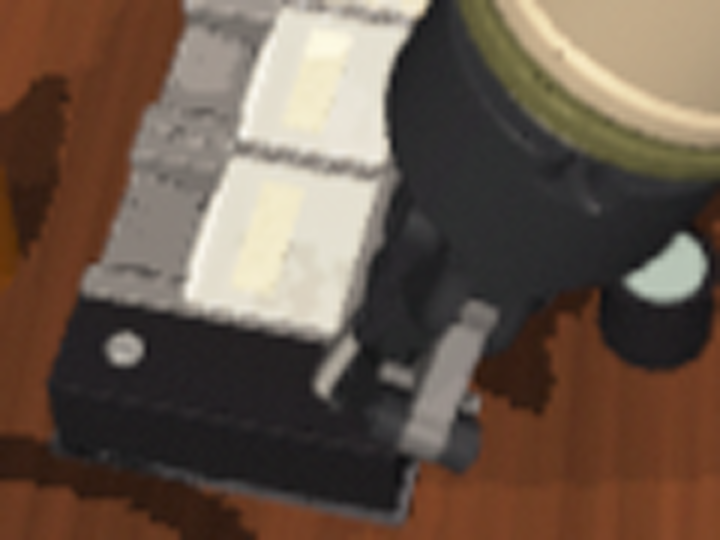

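The measured rear tip corner is at (-25..-27, z 51..55) mm, against a prediction of (-24, 50), so the offset holds. I'll feel downward for contact.

>>> move_arm([
  [0.0007,0,0.0019,0,0,0,-1],
  [0.0003,0,0.0009,0,0,0,-1],
  [0,0,0,0,0,0,-1],
])

```text
clock: 10.95
position: [0.5604, 0.2166, 0.0102]
ee_rot: [0.055, 0.983, -0.01, 0.174]
ft_force: [-3.8, -2.2, 7.3]
grip_width: -0.005
```

>>> move_arm([
  [0.0003,0,0.0009,0,0,0,-1],
  [0,0,0,0,0,0,-1],
])

```text
clock: 11.2
position: [0.5605, 0.2166, 0.0099]
ee_rot: [0.055, 0.983, -0.01, 0.174]
ft_force: [-9.3, -3.6, 16.7]
grip_width: 0.003
```

>>> move_arm([
  [0.0003,0,0.0009,0,0,0,-1],
  [0,0,0,0,0,0,-1],
])

```text
clock: 11.45
position: [0.5606, 0.2167, 0.0097]
ee_rot: [0.054, 0.983, -0.01, 0.175]
ft_force: [-15.4, -6.0, 27.9]
grip_width: -0.001
```

Contact. The commanded pose is now about 2 mm too deep (28 N), so I'll ease off to a light touch.

>>> move_arm([
  [-0.0007,0,-0.0019,0,0,0,-1],
  [0,0,0,0,0,0,-1],
])

```text
clock: 11.7
position: [0.5605, 0.2167, 0.0102]
ee_rot: [0.055, 0.983, -0.01, 0.174]
ft_force: [-1.9, -0.8, 6.7]
grip_width: -0.001
```

Run:
```python
from h import *
st()
```

```text
t 11.7 rack xyz mm [-21.3 156.   10.2] toolx [-0.939 -0.    -0.343] toolz [ 0.343  0.    -0.939] F [-1.9 -0.8  6.7] g -0.0 q [ 0.09  0.38 -0.76  1.99  0.76  0.74  0.32]
```

>>> move_arm([
  [0,-0.003,0,0,0,0,-1],
  [0,-0.004,0,0,0,0,-1],
  [0,-0.004,0,0,0,0,-1],
  [0,-0.004,0,0,0,0,-1],
  [0,-0.004,0,0,0,0,-1],
  [0,-0.004,0,0,0,0,-1],
])

```text
clock: 12.45
position: [0.5581, 0.1941, 0.0102]
ee_rot: [0.054, 0.983, -0.009, 0.174]
ft_force: [0.9, 4.8, 5.4]
grip_width: 0.0
```

Run:
```python
from h import *
st()
```

```text
t 12.45 rack xyz mm [-21.3 133.3  10.2] toolx [-0.939 -0.    -0.343] toolz [ 0.343  0.001 -0.939] F [0.9 4.8 5.4] g 0.0 q [ 0.14  0.36 -0.76  2.02  0.74  0.71  0.36]
```

Sliding well with about 5 N of contact. Continuing to the right.

>>> move_arm([
  [0,-0.004,0,0,0,0,-1],
  [0,-0.004,0,0,0,0,-1],
  [0,-0.004,0,0,0,0,-1],
  [0,-0.004,0,0,0,0,-1],
  [0,-0.004,0,0,0,0,-1],
  [0,-0.004,0,0,0,0,-1],
  [0,-0.004,0,0,0,0,-1],
  [0,-0.004,0,0,0,0,-1],
  [0,-0.004,0,0,0,0,-1],
  [0,-0.004,0,0,0,0,-1],
])

```text
clock: 13.7
position: [0.5537, 0.1544, 0.0102]
ee_rot: [0.054, 0.983, -0.009, 0.174]
ft_force: [0.0, 4.0, 5.0]
grip_width: 0.0
```

Run:
```python
from h import *
st()
```

```text
t 13.7 rack xyz mm [-21.3  93.3  10.2] toolx [-0.939 -0.    -0.343] toolz [ 0.343  0.001 -0.939] F [0. 4. 5.] g 0.0 q [ 0.23  0.31 -0.77  2.07  0.7   0.66  0.46]
```

>>> move_arm([
  [0,-0.004,0,0,0,0,-1],
  [0,-0.004,0,0,0,0,-1],
  [0,-0.004,0,0,0,0,-1],
  [0,-0.004,0,0,0,0,-1],
  [0,-0.004,0,0,0,0,-1],
  [0,-0.004,0,0,0,0,-1],
  [0,-0.004,0,0,0,0,-1],
  [0,-0.004,0,0,0,0,-1],
  [0,-0.004,0,0,0,0,-1],
  [0,-0.004,0,0,0,0,-1],
])

```text
clock: 14.95
position: [0.5493, 0.1146, 0.0102]
ee_rot: [0.054, 0.983, -0.009, 0.174]
ft_force: [0.1, 4.4, 5.7]
grip_width: -0.005
```

Run:
```python
from h import *
st()
```

```text
t 14.95 rack xyz mm [-21.2  53.3  10.2] toolx [-0.939 -0.    -0.343] toolz [ 0.343  0.001 -0.939] F [0.1 4.4 5.7] g -0.0 q [ 0.32  0.27 -0.77  2.11  0.65  0.62  0.56]
```

>>> move_arm([
  [0,-0.004,0,0,0,0,-1],
  [0,-0.004,0,0,0,0,-1],
  [0,-0.004,0,0,0,0,-1],
  [0,-0.004,0,0,0,0,-1],
  [0,-0.004,0,0,0,0,-1],
  [0,-0.004,0,0,0,0,-1],
  [0,-0.004,0,0,0,0,-1],
  [0,-0.004,0,0,0,0,-1],
  [0,-0.004,0,0,0,0,-1],
  [0,-0.004,0,0,0,0,-1],
])

```text
clock: 16.2
position: [0.5449, 0.0749, 0.0102]
ee_rot: [0.054, 0.983, -0.009, 0.174]
ft_force: [0.5, 5.3, 5.3]
grip_width: -0.001
```

>>> move_arm([
  [0,-0.004,0,0,0,0,-1],
  [0,-0.004,0,0,0,0,-1],
  [0,-0.004,0,0,0,0,-1],
  [0,-0.004,0,0,0,0,-1],
  [0,-0.004,0,0,0,0,-1],
  [0,-0.004,0,0,0,0,-1],
  [0,-0.004,0,0,0,0,-1],
  [0,-0.004,0,0,0,0,-1],
  [0,-0.004,0,0,0,0,-1],
  [0,-0.004,0,0,0,0,-1],
])

```text
clock: 17.45
position: [0.5405, 0.0351, 0.0102]
ee_rot: [0.054, 0.983, -0.009, 0.174]
ft_force: [0.3, 4.3, 5.8]
grip_width: 0.002
```

Run:
```python
from h import *
st()
```

```text
t 17.45 rack xyz mm [-21.2 -26.8  10.2] toolx [-0.939 -0.    -0.343] toolz [ 0.343  0.001 -0.939] F [0.3 4.3 5.8] g 0.0 q [ 0.52  0.21 -0.78  2.17  0.53  0.54  0.82]
```

>>> move_arm([
  [0,-0.004,0,0,0,0,-1],
  [0,-0.004,0,0,0,0,-1],
  [0,-0.004,0,0,0,0,-1],
  [0,-0.003,0,0,0,0,-1],
])

```text
clock: 17.95
position: [0.5377, 0.0189, 0.0093]
ee_rot: [0.055, 0.983, -0.01, 0.173]
ft_force: [-0.3, 0.2, -0.1]
grip_width: 0.003
```

>>> move_arm([
  [0,-0.002,0,0,0,0,-1],
  [0,-0.002,0,0,0,0,-1],
])

```text
clock: 18.2
position: [0.5373, 0.0151, 0.0093]
ee_rot: [0.055, 0.983, -0.01, 0.173]
ft_force: [-0.3, 0.1, 1.3]
grip_width: -0.001
```

>>> move_arm([
  [0,-0.002,0,0,0,0,-1],
  [0,-0.002,0,0,0,0,-1],
])

```text
clock: 18.45
position: [0.5373, 0.0116, 0.0097]
ee_rot: [0.055, 0.983, -0.01, 0.173]
ft_force: [0.2, -0.0, -0.5]
grip_width: -0.003
```

Run:
```python
from h import *
st()
```

```text
t 18.45 rack xyz mm [-21.8 -50.4   9.7] toolx [-0.94  -0.    -0.342] toolz [ 0.342 -0.    -0.94 ] F [ 0.2 -0.  -0.5] g -0.0 q [ 0.57  0.2  -0.78  2.18  0.49  0.53  0.9 ]
```

Contact was lost and the tip sank, so it is in the notch. I'll centre on y = -56 mm and lower onto the key.

>>> move_arm([
  [0,-0.003,0,0,0,0,-1],
  [-0.001,-0.0025,0,0,0,0,-1],
  [0.0007,0,0.0019,0,0,0,-1],
  [0.0007,0,0.0019,0,0,0,-1],
  [0,0,0,0,0,0,-1],
])

```text
clock: 19.08
position: [0.5375, 0.0064, 0.0058]
ee_rot: [0.054, 0.983, -0.01, 0.173]
ft_force: [-0.6, 0.8, 0.0]
grip_width: 0.002
```

Run:
```python
from h import *
st(); p,d=snap('side','s6'); cv2.imwrite('pics/zs6.png',cv2.resize(p[130:250,200:340,::-1],None,fx=5,fy=5,interpolation=cv2.INTER_CUBIC))
```

```text
t 19.07 rack xyz mm [-20.9 -55.6   5.8] toolx [-0.94  -0.    -0.342] toolz [ 0.342  0.    -0.94 ] F [-0.6  0.8  0. ] g 0.0 q [ 0.58  0.21 -0.77  2.18  0.49  0.52  0.91]
```

View pics/zs6.png

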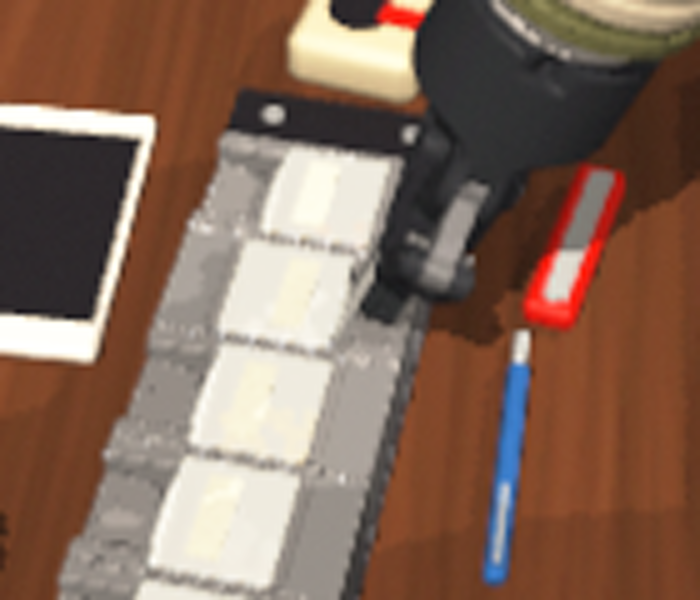

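The fingertip sits in the notch of the fourth box (zoom ~(375,300)), close in front of its lid. I'll press down in steps.

>>> move_arm([
  [0.0003,0,0.0009,0,0,0,-1],
  [0.0003,0,0.0009,0,0,0,-1],
  [0,0,0,0,0,0,-1],
])

```text
clock: 19.5
position: [0.5377, 0.0062, 0.0041]
ee_rot: [0.055, 0.983, -0.01, 0.173]
ft_force: [0.6, 0.2, 0.8]
grip_width: -0.003
```

>>> move_arm([
  [0.0004,0,0.0009,0,0,0,-1],
  [0.0004,0,0.0009,0,0,0,-1],
  [0,0,0,0,0,0,-1],
])

```text
clock: 19.88
position: [0.5377, 0.0063, 0.0023]
ee_rot: [0.054, 0.983, -0.01, 0.173]
ft_force: [-2.0, 0.1, 3.4]
grip_width: 0.002
```

Run:
```python
from h import *
st()
```

```text
t 19.88 rack xyz mm [-20.7 -55.7   2.3] toolx [-0.94  -0.    -0.342] toolz [ 0.342 -0.    -0.94 ] F [-2.   0.1  3.4] g 0.0 q [ 0.57  0.22 -0.77  2.18  0.51  0.51  0.89]
```

>>> move_arm([
  [0.0004,0,0.0009,0,0,0,-1],
  [0.0004,0,0.0009,0,0,0,-1],
  [0,0,0,0,0,0,-1],
])

```text
clock: 20.25
position: [0.5375, 0.0063, 0.0003]
ee_rot: [0.054, 0.983, -0.01, 0.173]
ft_force: [-4.1, -0.2, 6.2]
grip_width: 0.001
```

>>> move_arm([
  [0.0004,0,0.0009,0,0,0,-1],
  [0,0,0,0,0,0,-1],
])

```text
clock: 20.5
position: [0.5373, 0.0063, -0.0007]
ee_rot: [0.054, 0.983, -0.01, 0.173]
ft_force: [-5.0, 1.3, 7.9]
grip_width: 0.002
```

Run:
```python
from h import *
st(); p,d=snap('side','s7'); cv2.imwrite('pics/zs7.png',cv2.resize(p[130:250,200:340,::-1],None,fx=5,fy=5,interpolation=cv2.INTER_CUBIC))
```

```text
t 20.5 rack xyz mm [-21.2 -55.7  -0.7] toolx [-0.94  -0.    -0.342] toolz [ 0.342 -0.    -0.94 ] F [-5.   1.3  7.9] g 0.0 q [ 0.57  0.22 -0.76  2.19  0.52  0.51  0.88]
```

View pics/zs7.png

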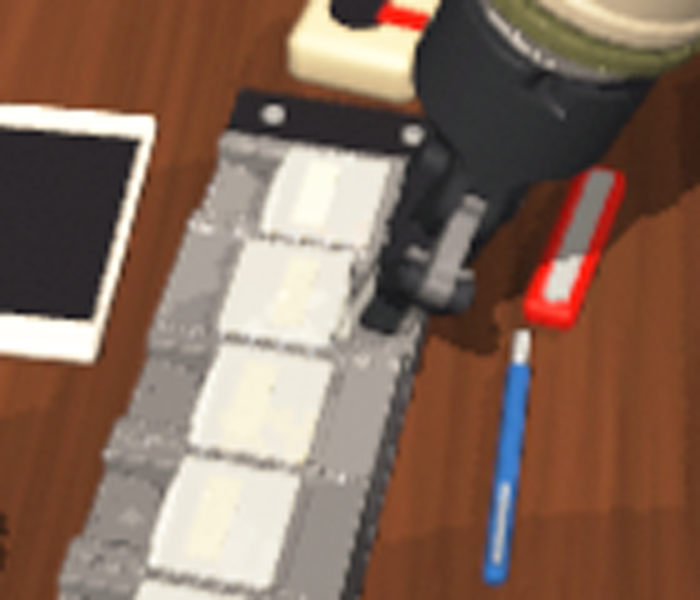

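>>> move_arm([
  [0.0003,0,0.0009,0,0,0,-1],
  [0,0,0,0,0,0,-1],
])

```text
clock: 20.8
position: [0.5371, 0.0063, -0.0017]
ee_rot: [0.054, 0.983, -0.01, 0.173]
ft_force: [-7.8, 0.4, 11.1]
grip_width: 0.003
```

>>> move_arm([
  [0.0002,0,0.0005,0,0,0,-1],
  [0,0,0,0,0,0,-1],
  [0,0,0,0,0,0,-1],
])

```text
clock: 21.18
position: [0.537, 0.0063, -0.0022]
ee_rot: [0.054, 0.983, -0.01, 0.173]
ft_force: [-8.6, 1.5, 12.7]
grip_width: -0.0
```

Run:
```python
from h import *
st(); p,d=snap('side','s8'); a=np.load('pics/s7.npz')['p']
cv2.imwrite('pics/zs8.png',np.hstack([cv2.resize(x[140:210,220:300,::-1],None,fx=5,fy=5,interpolation=cv2.INTER_CUBIC) for x in (a,p)]))
```

```text
t 21.18 rack xyz mm [-21.5 -55.7  -2.2] toolx [-0.94  -0.    -0.341] toolz [ 0.341 -0.001 -0.94 ] F [-8.6  1.5 12.7] g -0.0 q [ 0.56  0.23 -0.76  2.19  0.53  0.5   0.87]
```

View pics/zs8.png

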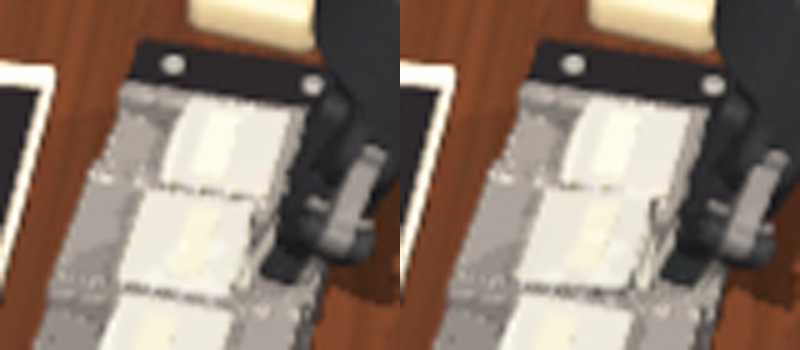

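Run:
```python
from h import *
c=viewer.calibration('side');cs,s=np.cos(YAW),np.sin(YAW)
for f in('s6','s7','s8'):
    d=np.load('pics/%s.npz'%f)['d'];vv,uu=np.mgrid[0:384,0:512];W=(np.stack([(uu-c['cx'])/c['fx']*d,(vv-c['cy'])/c['fy']*d,d],-1)-c['t'])@c['R']
    x=cs*(W[...,0]-C[0])+s*(W[...,1]-C[1]);y=-s*(W[...,0]-C[0])+cs*(W[...,1]-C[1]);z=W[...,2]
    for (y0,y1) in((-75,-45),(-20,20),(-130,-95)):
        print(f,(y0,y1),[(a,round(float(np.median(z[(y*1e3>y0)&(y*1e3<y1)&(x*1e3>a)&(x*1e3<a+6)&(z<.07)])*1e3),1)) for a in range(-30,40,6)])
```

```text
s6 (-75, -45) [(-30, 45.0), (-24, 36.2), (-18, 39.2), (-12, 38.8), (-6, 39.6), (0, 38.9), (6, 39.2), (12, 39.1), (18, 38.7), (24, 39.4), (30, 39.2), (36, 38.7)]
s6 (-20, 20) [(-30, 39.4), (-24, 39.1), (-18, 38.7), (-12, 39.4), (-6, 39.3), (0, 39.8), (6, 39.4), (12, 39.4), (18, 38.4), (24, 28.7), (30, 30.2), (36, 32.6)]
s6 (-130, -95) [(-30, 40.2), (-24, 39.1), (-18, 38.9), (-12, 38.9), (-6, 39.3), (0, 39.4), (6, 39.1), (12, 39.1), (18, 38.4), (24, 28.0), (30, 30.1), (36, 32.1)]
s7 (-75, -45) [(-30, 39.5), (-24, 38.1), (-18, 41.1), (-12, 40.8), (-6, 40.7), (0, 40.3), (6, 39.3), (12, 39.5), (18, 39.4), (24, 39.5), (30, 39.0), (36, 38.7)]
s7 (-20, 20) [(-30, 39.7), (-24, 39.0), (-18, 38.8), (-12, 39.0), (-6, 39.6), (0, 39.6), (6, 39.2), (12, 39.0), (18, 38.1), (24, 29.1), (30, 30.7), (36, 32.3)]
s7 (-130, -95) [(-30, 39.8), (-24, 39.0), (-18, 39.2), (-12, 38.7), (-6, 39.3), (0, 39.6), (6, 39.3), (12, 39.0), (18, 38.0), (24, 27.7), (30, 30.0), (36, 32.3)]
s8 (-75, -45) [(-30, 38.0), (-24, 41.7), (-18, 45.9), (-12, 45.0), (-6, 43.9), (0, 43.0), (6, 41.5), (12, 41.1), (18, 39.8), (24, 39.8), (30, 39.2), (36, 39.1)]
s8 (-20, 20) [(-30, 39.7), (-24, 39.2), (-18, 39.0), (-12, 39.1), (-6, 39.5), (0, 39.7), (6, 39.4), (12, 39.2), (18, 37.6), (24, 28.2), (30, 30.4), (36, 32.2)]
s8 (-130, -95) [(-30, 39.4), (-24, 38.9), (-18, 39.1), (-12, 39.2), (-6, 39.6), (0, 39.5), (6, 39.3), (12, 39.1), (18, 38.0), (24, 28.3), (30, 30.0), (36, 31.9)]
```

The fourth box's lid has been released: its free edge is up about 7 mm and leaning on the finger, and the others are still flat. I'll draw the hand back and up.

>>> move_arm([
  [0.0015,0,-0.013,0,0,0,-1],
  [0.003,0,-0.015,0,0,0,-1],
  [0.003,0,-0.02,0,0,0,-1],
  [0.003,0,-0.025,0,0,0,-1],
  [0.003,0,-0.025,0,0,0,-1],
  [0.003,0,-0.025,0,0,0,-1],
  [0,0,-0.02,0,0,0,-1],
  [0,0,0,0,0,0,-1],
  [0,0,0,0,0,0,-1],
  [0,0,0,0,0,0,-1],
])

```text
clock: 22.48
position: [0.4731, 0.0134, 0.1255]
ee_rot: [0.055, 0.983, -0.009, 0.173]
ft_force: [1.0, -0.3, 0.3]
grip_width: -0.002
```

>>> move_arm([
  [0,0,0,0,0,0,-1],
  [0,0,0,0,0,0,-1],
  [0,0,0,0,0,0,-1],
  [0,0,0,0,0,0,-1],
  [0,0,0,0,0,0,-1],
  [0,0,0,0,0,0,-1],
  [0,0,0,0,0,0,-1],
  [0,0,0,0,0,0,-1],
  [0,0,0,0,0,0,-1],
  [0,0,0,0,0,0,-1],
])

```text
clock: 23.72
position: [0.4734, 0.0134, 0.1265]
ee_rot: [0.055, 0.983, -0.01, 0.173]
ft_force: [-0.0, -0.1, -1.2]
grip_width: 0.002
```

Run:
```python
from h import *
st(); snap('side','s9'); p,d=snap('top','t9')
```

```text
t 23.73 rack xyz mm [-85.4 -55.7 126.5] toolx [-0.94  -0.    -0.342] toolz [ 0.342 -0.    -0.94 ] F [-0.  -0.1 -1.2] g 0.0 q [ 0.7  -0.24 -0.8   2.21 -0.14  0.76  1.43]
```

View pics/s9.png

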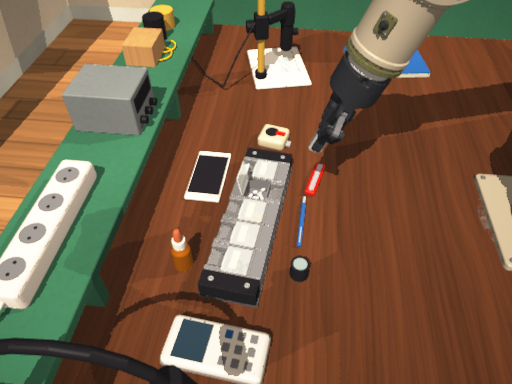

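View pics/t9.png

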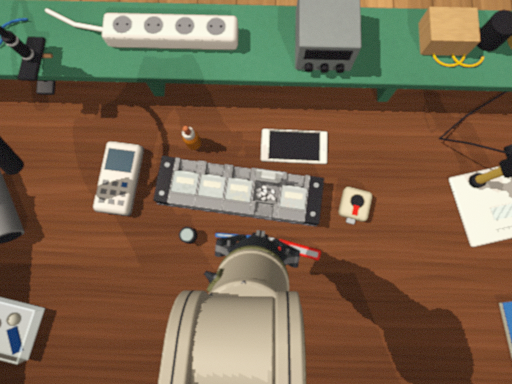

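The fourth box's lid stands upright, at about (255,180) in the side view. Its contents show at about (265,193) in the top view. The other lids are flat, the loose things look unmoved, and the hand is clear. I'll do a quick picture comparison and then hand in.

Run:
```python
from h import *
a=np.load('pics/side1.npz')['p'].astype(int);b=np.load('pics/s9.npz')['p'].astype(int)
D=np.abs(a-b).max(2)
for n,(u,v,r) in dict(bottle=(181,252,18),tape=(274,137,16),phone=(208,176,30),pen=(301,222,22),loupe=(300,268,14),knife=(315,180,16),meter=(216,347,50)).items(): print(n,(D[v-r:v+r,u-r:u+r]>60).mean().round(4))
print(st()['joint_velocities'].round(3)); print(manip.hand_in())
```

```text
bottle 0.0
tape 0.0
phone 0.0008
pen 0.0
loupe 0.0
knife 0.0703
meter 0.0
 t 23.82 rack xyz mm [-85.4 -55.7 126.5] toolx [-0.94  -0.    -0.342] toolz [ 0.342 -0.    -0.94 ] F [ 0.7 -0.9  0.2] g 0.0 q [ 0.7  -0.24 -0.8   2.21 -0.14  0.76  1.43]
[-0.     0.001 -0.    -0.001 -0.    -0.001  0.   ]
the job is handed in; nothing more can be done
None
```

The box with its catch towards the robot, the fourth from the left, is open, and I handed the job in at about 23.8 s. I set the shut fingertips on the left end block and slid them right along the front edge at about 5 N. They dropped into the notch of that box, and I pressed the key until the lid let go, then drew the hand back and up.

**Last checks:**
- **Lids:** the fourth lid stands upright. The other four look flat in the pictures.
- **Hand:** it is well clear and the wrist force reads about zero.
- **Loose things:** the before/after picture comparison shows six of the seven unchanged. The patch around the knife differed by 7%. I put that down to the gripper covering part of it and its shadow, since the hand never came near the knife, but I did not check it further.

**What disagreed or went wrong:**
- **Tip position:** the real fingertips turned out to be about 34–36 mm behind the reported TCP, by camera depth and by contact. I worked from the measured tip instead.
- **Joint 7:** it briefly reached its limit (-2.60 rad) during the approach. I turned the tool half a turn to get away from it.
- **Contact force:** the first touch on the end block reached about 28 N upward (about 32 N in all) before I eased off.
- **Key force:** the key took up to 12.7 N rather than about 5 N. By then the lid was already leaning on the finger.

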